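# Sweep the gold end caps into the tray

## Robot

A 6-joint arm with a two-finger parallel gripper is mounted at the origin on the work surface. World frame = base frame: x ahead of the robot, y to its left, z up, the work surface at z = 0. Lengths are in mm, angles in rad, forces in N, time in s.
With the tool pointing down it reaches from about 350 to 975 mm from the base axis. Payload 7.1 kg.
Tool frame: the origin (TCP) lies between the finger pads; the fingertips stand 19 mm ahead of it and the grasp point (between the pads) is the TCP (ctrl.finger_overhang is the distance from the TCP to the fingertips, in mm); z points along the fingers, y is the line along which they close (so a half turn about z gives the same grasp; the last joint's range is limited). The gripper opens to 88 mm and grips with 3 to 60 N. Pads are 20 mm wide; open, the fingers measure 115 mm over their backs; the gripper's body (75 mm by 178 mm) begins 61 mm behind the grasp point.
Start: joints at [-1.223, 0.423, 1.63, -0, 1.089, -0.019], TCP at [224.16, -583.401, 241.675] pointing down, gripper open.
Joint ranges: [-3, 3], [-0.9, 2.11], [0.09, 2.58], [-1.31, 4.45], [0.11, 2.69], [-2.54, 2.54]. Speed limits (rad/s): [2.39, 2.39, 3.01, 3.14, 3.14, 3.14].

## Interface

Orientations are given as a rotation vector (axis times angle).
In Python, from workcell import ctrl gives the robot as it stands. The module is installed in compiled form; this text tells all that it offers.
- The arm moves only by the tool arm_command, never from a script. Its argument "rows" is one flat list of numbers, 7 for each row, row after row: the turn, a rotation vector about the tool's x, y, z scaled (see below), then the shift along the tool's x, y, z scaled (see below), then the opening, from -1 (shut) to 1 (fully open). A call has 1 to 5 rows; each row is the pose to reach, as a shift and turn from the pose commanded when the call began, along the tool's axes at that moment, turning the shorter way round; what a row does not reach only later rows make up. The controller multiplies each number of a shift by 80 mm and each number of a turn by 180 degrees. A row lasts 1/10 s, in which the tool goes at most 50 mm and 8.59 degrees, less where a joint would pass 70% of its speed; a pose out of reach is approached as far as the arm can. A call with a number of a shift or a turn outside -1 to 1 is refused whole. A call with a gripper value outside its range is refused whole. The fingers move at their own pace and stop on an object; the grip force is fixed at half the most. Time passes only in rows, so rows that repeat a pose let the fingers close. It gives the time, the measured TCP pose, the force, the opening and the grip force at its end, in the units of the state.
- ctrl.get_obs(): the state, without advancing time (a new reading comes with each control period).
- ctrl.get_image(name): name is "scene" or "top" or "wrist"; returns (picture, depth): 480x640x3 uint8, red, green, blue; 480x640 float32, mm along the optical axis (not along the pixel's ray), 0 where there is no reading.
- ctrl.camera_params(name): a dict with "camera_matrix" (3x3 intrinsics, pixels), "world_to_cam" (4x4, takes a point from world to camera coordinates); the wrist camera has in their place "tool_from_camera" (4x4, takes a point from camera to tool coordinates, whose origin is the TCP and whose axes are the flange's). Camera axes: x right, y down, z forward; pixel columns grow to the right and rows downward; lengths in mm; the calibration is good to about 2 mm. A picture is of the moment at which its call begins: read the wrist's pose just before it. camera_params takes no time and is no camera call.
- ctrl.close_job(): hands the job in; it is judged then, once.
The state is a dict: "t": time; "qpos": joint angles; "qvel": joint speeds; "joint_torque": joint torques, N m; "ee_pos": TCP position; "orientation": TCP orientation; "ft_force": force on the tool from outside, world axes, zero at the start; "moment": the same for the moment, N m; "width": finger opening in mm; "grasp_force": force on a finger pad.
Only numpy, scipy, OpenCV 4.12 (cv2) and the standard library are available. Lean on these libraries where they do the work, as an engineer would, in place of code of your own. Each camera call takes 0.05 s, during which the arm holds its last target. There are 200 camera calls.

## Task

With the closed fingers, sweep the three gold end caps along the bench, through the open mouth of the green tray, until each one stands wholly inside it. Push them steadily, without flicking: they stay upright on the bench and are never picked up or tipped over. Leave the black cap, the socket, the bottle, the damper and the screwdriver where they are.

Things in the scene. Friction and masses are not known exactly. Their poses are not given: they have to be found in the camera images.
- gold_cap_1: Gold end cap to be swept; same shape as the others: a round aluminium end cap, 36 mm diameter and 18 mm tall (a 14 mm tall disc with a 24 mm boss on top), about 45 g, standing on the bench. Origin: centre of its underside, z up.
- gold_cap_2: Gold end cap to be swept; same shape as the others: a round aluminium end cap, 36 mm diameter and 18 mm tall (a 14 mm tall disc with a 24 mm boss on top), about 45 g, standing on the bench. Origin: centre of its underside, z up.
- gold_cap_3: Gold end cap to be swept; same shape as the others: a round aluminium end cap, 36 mm diameter and 18 mm tall (a 14 mm tall disc with a 24 mm boss on top), about 45 g, standing on the bench. Origin: centre of its underside, z up.
- black_cap: Black end cap, to be left alone; same shape as the others: a round aluminium end cap, 36 mm diameter and 18 mm tall (a 14 mm tall disc with a 24 mm boss on top), about 45 g, standing on the bench. Origin: centre of its underside, z up.
- socket: Upright steel wrench socket, 30 mm diameter, 40 mm tall, loose. To be left alone. Origin: centre of its underside.
- bottle: Small red bottle with a white cap, 30 mm diameter, 55 mm tall, loose, standing on the bench to the robot's right of the caps. To be left alone. Origin: centre of its underside.
- damper: Upright damper body, aluminium with a gold band and a thin steel shaft on top: 48 mm diameter, 130 mm tall, loose, at the robot's right. To be left alone. Origin: centre of its underside.
- screwdriver: Blue-handled screwdriver lying on the bench at the robot's left, loose, about 0.2 m long. To be left alone. Its x axis runs from handle to tip.
- tray: Green sweeping tray fixed to the bench at the robot's left. Three upright walls, 6 mm thick and 25 mm high, around an inner area of 220 mm (its x) by 120 mm (its y); the side towards its -y (towards the caps) is an open mouth, 220 mm wide, with no lip; the floor is level with the bench. Origin: centre of the inner area, at bench height: the mouth line is at y = -60 mm, the back wall's inner face at y = +60 mm, the side walls' inner faces at x = +-110 mm in its own axes.

How it is judged (in metres and radians):
At the end, for the whole second after the job is handed in: All three gold caps stand upright on the floor of the tray, at rest, each wholly past the mouth line (centre at least 16 mm inside it) and between the walls; the black cap, socket, bottle, damper and screwdriver are within 20 mm of where they started (y of gold_cap_1 in the frame of tray between -0.044 and 0.06 m and x of gold_cap_1 in the frame of tray between -0.1 and 0.1 m and height (world z) of each of gold_cap_1, gold_cap_2, gold_cap_3 below 0.004 m and angle between each of gold_cap_1, gold_cap_2, gold_cap_3's own z axis and vertical below 0.15 rad and linear speed of each of gold_cap_1, gold_cap_2, gold_cap_3 below 0.02 m/s and y of gold_cap_2 in the frame of tray between -0.044 and 0.06 m and x of gold_cap_2 in the frame of tray between -0.1 and 0.1 m and y of gold_cap_3 in the frame of tray between -0.044 and 0.06 m and x of gold_cap_3 in the frame of tray between -0.1 and 0.1 m and distance of each of black_cap, socket, bottle, damper, screwdriver from where it was at the start of the episode below 0.02 m); the robot touches nothing.
It fails at once if a gold cap is lifted off the bench or tipped over (height (world z) of any of gold_cap_1, gold_cap_2, gold_cap_3 above 0.012 m or angle between any of gold_cap_1, gold_cap_2, gold_cap_3's own z axis and vertical above 0.6 rad).
It fails at once if a gold cap is flicked or shot along (faster than 0.6 m/s) (linear speed of any of gold_cap_1, gold_cap_2, gold_cap_3 above 0.6 m/s).
It fails at once if the black cap, socket, bottle, damper or screwdriver is moved by more than 20 mm or picked up (distance of any of black_cap, socket, bottle, damper, screwdriver from where it was at the start of the episode above 0.02 m).
It fails at once if the black cap, socket, bottle or damper is knocked over (angle between any of black_cap, socket, bottle, damper's own z axis and vertical above 0.3 rad).
It also fails if it takes over 64 s, if anything falls off the work surface, if the arm or the gripper's body presses on something with over 40 N, if the wrist force passes 120 N, or if a joint passes its speed limit or range.

## Working session

There is one attempt and no reset: what is moved stays moved. The work goes in short steps, Python scripts to look and compute and a tool call to move; the robot and the scene stay as the last step left them, time stands still between calls to the robot, and variables do not carry over. Pictures are saved under pics/ and viewed, at most 10 in all, crops included, and the job is handed in when it is done.

Besides the shell and the picture viewer there is one more tool, called by a JSON object that holds its "fn" and its "kwargs", one argument or row to a line. arm_command: Moves the arm, as the interface text tells. Shifts and turns lie within -1 to 1; 1 stands for 80 mm of shift or 180 degrees of turn. Its arguments: {"type":"object","properties":{"rows":{"type":"array","items":{"type":"number"}}},"required":["rows"]}

```bash
mkdir -p pics; cat > h.py <<'E'
import numpy as np, cv2
from workcell import ctrl
def grab(n,f):
    im,d=ctrl.get_image(n); cv2.imwrite(f'pics/{f}.png',im[:,:,::-1]); np.save(f'{f}.npy',d); return im,d
def ray(n,u,v,z):
    p=ctrl.camera_params(n); K=np.array(p['camera_matrix']); T=np.linalg.inv(np.array(p['world_to_cam']))
    d=T[:3,:3]@np.linalg.solve(K,[u,v,1]); o=T[:3,3]
    return o+d*(z-o[2])/d[2]
E
python3 - <<'E'
from h import *
grab('top','top0'); grab('scene','scene0')
o=ctrl.get_obs(); print(o)
print(ctrl.camera_params('top'), ctrl.finger_overhang)
E
```

```text
{'t': 0.1, 'qpos': array([-1.22302641e+00,  4.23747672e-01,  1.63062085e+00, -4.28537866e-05,
        1.08860584e+00, -1.89894009e-02]), 'qvel': array([-6.77213266e-04, -1.03307544e-03, -2.32781734e-03,  4.62421122e-04,
       -5.91714866e-05, -4.72436893e-04]), 'joint_torque': array([-2.25916547e-04, -5.45615637e+01, -2.74323857e+01,  6.44747377e-02,
        1.87697721e-02, -4.97717579e-06]), 'ee_pos': array([ 223.97460324, -582.97007181,  240.987016  ]), 'orientation': array([-3.08757778e+00, -5.72664022e-01,  4.13820039e-04]), 'ft_force': array([ 0.73832136, -0.7542441 ,  0.4596902 ]), 'moment': array([-0.0208214 ,  0.05922935,  0.01594781]), 'grasp_force': 0.0, 'width': 87.93736868035606}
{'camera_matrix': array([[460.88130935,   0.        , 317.3240487 ],
       [  0.        , 460.88130935, 246.14055424],
       [  0.        ,   0.        ,   1.        ]]), 'world_to_cam': array([[-8.40982200e-03, -9.99851735e-01, -1.50260843e-02,
         1.35619469e+01],
       [-9.90665432e-01,  1.03752097e-02, -1.35920407e-01,
         5.34961803e+02],
       [ 1.36056153e-01,  1.37427558e-02, -9.90605804e-01,
         1.29759490e+03],
       [ 0.00000000e+00,  0.00000000e+00,  0.00000000e+00,
         1.00000000e+00]])} 19.0
```

View pics/top0.png

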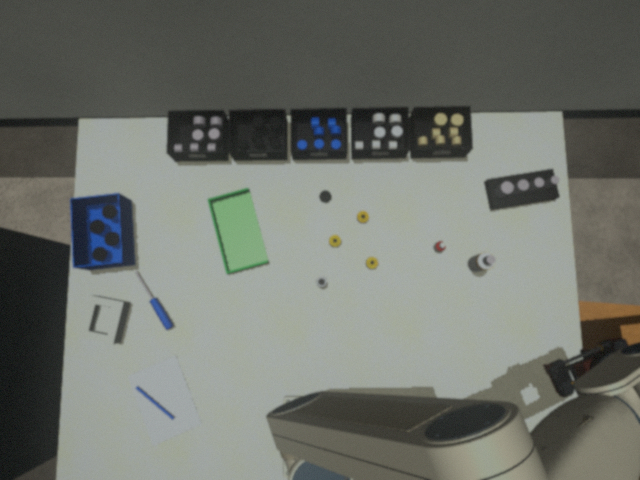

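View pics/scene0.png

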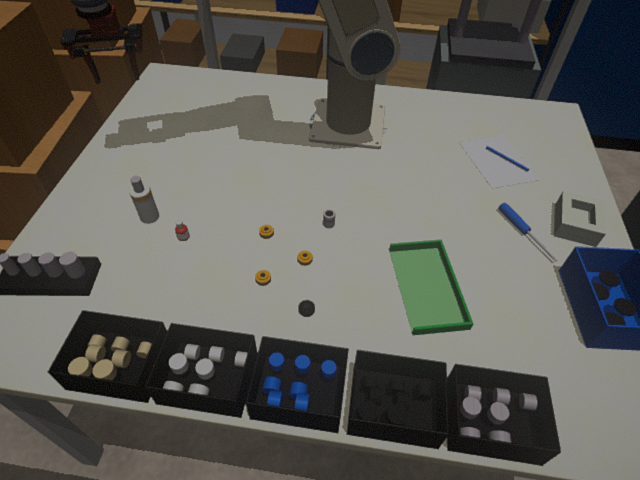

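The top view shows gold caps near (363,217), (335,241) and (372,263), the black cap at (325,197), the socket at (322,283) and the bottle at (440,246). The tray is centred near (238,231) with its mouth on the right. The scene view agrees. Next I'll localise them.

```bash
python3 - <<'E'
from h import *
im=cv2.imread('pics/top0.png'); hsv=cv2.cvtColor(im,cv2.COLOR_BGR2HSV)
def blobs(m,amin,amax,roi=(180,280,170,460)):
    n,l,s,c=cv2.connectedComponentsWithStats(m.astype(np.uint8))
    return [(c[i]+0,s[i]) for i in range(1,n) if amin<s[i,4]<amax and roi[2]<c[i][0]<roi[3] and roi[0]<c[i][1]<roi[1]+20]
g=(hsv[...,0]>15)&(hsv[...,0]<32)&(hsv[...,1]>120)
for c,s in blobs(g,20,400): print('gold',c.round(1),s,ray('top',*c,12).round(1))
for c,s in blobs(hsv[...,2]<70,20,400): print('dark',c.round(1),s,ray('top',*c,10).round(1))
sc=cv2.imread('pics/scene0.png'); h2=cv2.cvtColor(sc,cv2.COLOR_BGR2HSV)
g=(h2[...,0]>12)&(h2[...,0]<32)&(h2[...,1]>140)
for c,s in blobs(g,20,600,(190,300,230,330)): print('gold scene',c.round(1),s,ray('scene',*c,11).round(1))
print('socket',ray('top',322,283,38),'sc',ray('scene',329,213,40)); print('bottle',ray('top',440,246,50))
gr=((hsv[...,0]>45)&(hsv[...,0]<75)&(hsv[...,1]>90)).astype(np.uint8)
cs,_=cv2.findContours(gr,0,1); c=max(cs,key=cv2.contourArea); r=cv2.minAreaRect(c); print(r)
for p in cv2.boxPoints(r): print(p,ray('top',*p,0).round(1),ray('top',*p,25).round(1))
# bright floor only
fl=(gr>0)&(hsv[...,2]>150)
cs,_=cv2.findContours(fl.astype(np.uint8),0,1); c=max(cs,key=cv2.contourArea); r=cv2.minAreaRect(c); print('floor',r)
for p in cv2.boxPoints(r): print(p,ray('top',*p,0).round(1))
big=cv2.resize(im[170:310,180:400],None,fx=3.6,fy=3.6,interpolation=cv2.INTER_CUBIC); cv2.imwrite('pics/c0.png',big)
E
```

```text
gold [362.5 216.6] [358 212  10  10  79] [ 625.5 -126.    12. ]
gold [334.4 240.7] [330 236  10  10  78] [554.2 -41.7  12. ]
gold [371.5 262.5] [367 258  10  10  78] [ 488.3 -149.3   12. ]
dark [325.  196.1] [321 192   9   9  66] [690.  -15.3  10. ]
gold scene [266.  230.5] [260 225  13  11 108] [ 487.9 -150.4   11. ]
gold scene [304.5 256.8] [298 251  14  12 128] [553.5 -42.7  11. ]
gold scene [262.7 276.7] [256 271  15  12 135] [ 625.3 -126.7   11. ]
socket [428.33145608  -3.98559196  38.        ] sc [430.69911338  -2.31076928  40.        ]
bottle [ 529.96725943 -341.8452163    50.        ]
((236.78033447265625, 230.64129638671875), (76.84172058105469, 41.012691497802734), 75.21726989746094)
[207.14949 198.72444] [688.6 341.5   0. ] [682.4 335.1  25. ]
[246.80469 188.25987] [719.6 221.5   0. ] [712.9 217.3  25. ]
[266.4112  262.55817] [492.5 160.4   0. ] [490.  157.3  25. ]
[226.75598 273.0227 ] [462.6 277.8   0. ] [460.6 272.5  25. ]
floor ((231.0, 270.0), (0.0, 0.0), 0.0)
[231. 270.] [471.4 265.4   0. ]
[231. 270.] [471.4 265.4   0. ]
[231. 270.] [471.4 265.4   0. ]
[231. 270.] [471.4 265.4   0. ]
```

View pics/c0.png

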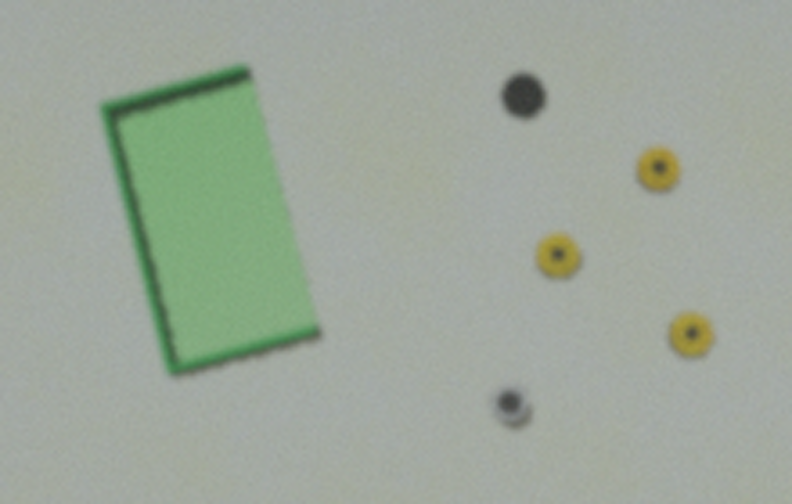

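{"fn": "arm_command", "kwargs": {
  "rows": [0,0,-0.23,1,-0.7,0,-1,0,0,-0.23,1,-0.7,0,-1,0,0,-0.23,1,-0.7,0,-1,0,0,-0.23,1,-0.7,0,-1,0,0,-0.23,1,-0.7,0,-1]
}}

```text
t: 0.6
ee_pos: [279.0, -501.8, 241.4]
orientation: [-2.681, -1.637, -0.0]
ft_force: [-0.4, -0.5, -0.4]
width: 51.5
grasp_force: 0.0
```

```bash
cat >> h.py <<'E'
from scipy.spatial.transform import Rotation as R
def to(x,y,z,ang=87):
    "scaled turn and shift from the present pose to a downward pose with tool x at ang degrees"
    o=ctrl.get_obs(); r=R.from_rotvec(o['orientation'])
    c,s=np.cos(np.radians(ang)),np.sin(np.radians(ang))
    t=R.from_matrix(np.array([[c,s,0],[s,-c,0],[0,0,-1]]))
    print('t',round(o['t'],2),'pos',o['ee_pos'].round(1),'F',o['ft_force'].round(1),'w',round(o['width'],1),'turn',((r.inv()*t).as_rotvec()/np.pi).round(4),'shift',(r.inv().apply(np.array([x,y,z])-o['ee_pos'])/80).round(3))
E
python3 -c "
from h import *
to(551,-97,240)"
```

```text
t 0.6 pos [ 279.  -501.8  241.4] F [-0.4 -0.5 -0.4] w 51.5 turn [-2.000e-04 -1.000e-04 -1.344e-01] shift [6.054 0.712 0.02 ]
```

{"fn": "arm_command", "kwargs": {
  "rows": [0,0,-0.134,1,0.12,0,-1,0,0,-0.134,1,0.12,0,-1,0,0,-0.134,1,0.12,0,-1]
}}

```text
t: 0.9
ee_pos: [325.5, -433.0, 241.2]
orientation: [-2.277, -2.162, -0.002]
ft_force: [0.7, -0.1, -0.9]
width: 27.2
grasp_force: 0.0
```

```bash
python3 -c "
from h import *
to(551,-97,240)"
```

```text
t 0.9 pos [ 325.5 -433.   241.2] F [ 0.7 -0.1 -0.9] w 27.2 turn [-0.0002 -0.0006  0.0001] shift [4.341 2.597 0.022]
```

{"fn": "arm_command", "kwargs": {
  "rows": [0,0,0,1,0.6,0,-1,0,0,0,1,0.6,0,-1,0,0,0,1,0.6,0,-1]
}}

```text
t: 1.2
ee_pos: [378.6, -355.5, 241.3]
orientation: [-2.282, -2.156, -0.001]
ft_force: [-0.3, 0.1, 0.9]
width: 3.3
grasp_force: 0.0
```

{"fn": "arm_command", "kwargs": {
  "rows": [0,0,0,1,0.6,0,-1,0,0,0,1,0.6,0,-1,0,0,0,1,0.6,0,-1]
}}

```text
t: 1.5
ee_pos: [431.4, -279.3, 241.5]
orientation: [-2.283, -2.157, -0.001]
ft_force: [-0.2, -0.6, 0.2]
width: 0.5
grasp_force: 0.0
```

{"fn": "arm_command", "kwargs": {
  "rows": [0,0,0,1,0.6,0,-1,0,0,0,1,0.6,0,-1,0,0,0,1,0.6,0,-1]
}}

```text
t: 1.8
ee_pos: [484.3, -203.0, 241.6]
orientation: [2.284, 2.157, 0.001]
ft_force: [-0.7, -1.4, -0.1]
width: 0.7
grasp_force: 0.0
```

{"fn": "arm_command", "kwargs": {
  "rows": [0,0,0,1,0.6,0,-1,0,0,0,1,0.6,0,-1,0,0,0,1,0.6,0,-1,0,0,0,1,0.6,0,-1]
}}

```text
t: 2.2
ee_pos: [535.0, -128.7, 241.3]
orientation: [-2.286, -2.155, 0.002]
ft_force: [-0.6, -0.2, 0.1]
width: 0.4
grasp_force: 0.0
```

```bash
python3 -c "
from h import *
to(551,-97,25)"
```

```text
t 2.2 pos [ 535.  -128.7  241.3] F [-0.6 -0.2  0.1] w 0.4 turn [-0.0003  0.0002 -0.0022] shift [0.409 0.179 2.703]
```

{"fn": "arm_command", "kwargs": {
  "rows": [0,0,0,0.41,0.18,1,-1,0,0,0,0.41,0.18,1,-1,0,0,0,0.41,0.18,1,-1]
}}

```text
t: 2.5
ee_pos: [548.3, -96.6, 157.6]
orientation: [-2.283, -2.148, 0.008]
ft_force: [-0.3, -1.0, 0.1]
width: 0.3
grasp_force: 0.0
```

{"fn": "arm_command", "kwargs": {
  "rows": [0,0,0,0,0,1,-1,0,0,0,0,0,1,-1,0,0,0,0,0,1,-1]
}}

```text
t: 2.8
ee_pos: [548.9, -97.7, 79.6]
orientation: [-2.286, -2.148, 0.006]
ft_force: [-1.3, -0.0, -0.4]
width: 0.4
grasp_force: 0.0
```

```bash
python3 -c "
from h import *
grab('wrist','w1');grab('top','t1')
to(551,-97,25)"
```

```text
t 2.9 pos [551.8 -97.8  83. ] F [-0.1  0.7  0.9] w 0.6 turn [ 0.0001  0.0001 -0.003 ] shift [ 0.009 -0.011  0.725]
```

View pics/w1.png

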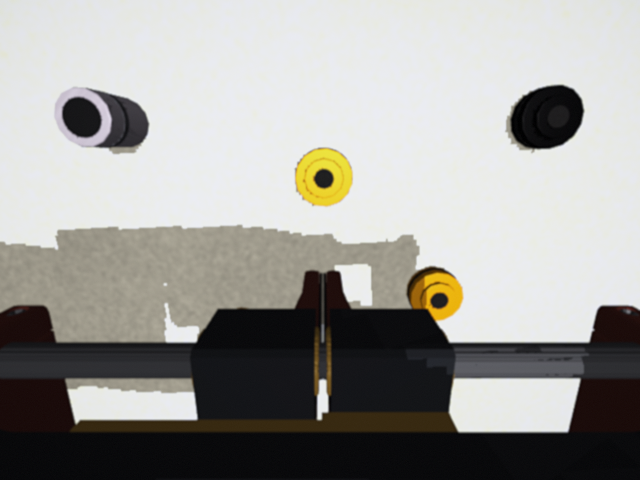

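The wrist view shows the target cap at (324,177), straight ahead of the fingers at column 323, with the socket on the left and the black cap on the right, both well clear. I'll lower the fingers and push.

{"fn": "arm_command", "kwargs": {
  "rows": [0,0,0,0,0,0.4,-1,0,0,0,0,0,0.6,-1,0,0,0,0,0,0.72,-1,0,0,0,0,0,0.72,-1]
}}

```text
t: 3.3
ee_pos: [551.4, -96.5, 24.0]
orientation: [-2.287, -2.153, 0.001]
ft_force: [-0.7, 0.1, -0.3]
width: 0.6
grasp_force: 0.0
```

{"fn": "arm_command", "kwargs": {
  "rows": [0,0,0,0.12,0,0,-1,0,0,0,0.24,0,0,-1,0,0,0,0.36,0,0,-1,0,0,0,0.48,0,0,-1,0,0,0,0.6,0,0,-1]
}}

```text
t: 3.8
ee_pos: [554.8, -47.3, 24.4]
orientation: [2.287, 2.154, 0.0]
ft_force: [-0.1, -0.9, -0.0]
width: 0.3
grasp_force: 0.3
```

```bash
python3 -c "
from h import *
grab('wrist','w2')
to(567,216,25)"
```

```text
t 3.85 pos [554.7 -46.2  24.3] F [0.6 1.5 0.8] w 0.5 turn [ 0.0001 -0.0001 -0.0022] shift [ 3.281 -0.041 -0.008]
```

View pics/w2.png

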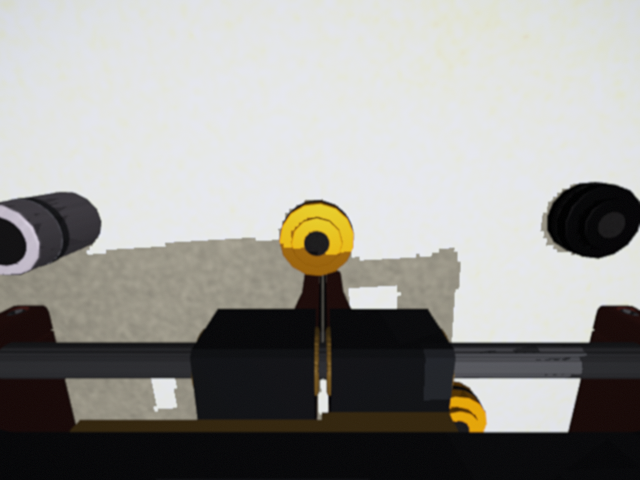

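The cap is at (316,240), touching the finger front and about 4 mm left of its middle, which is acceptable. I'll keep pushing.

{"fn": "arm_command", "kwargs": {
  "rows": [0,0,0,0.2,0,0,-1,0,0,0,0.4,0,0,-1,0,0,0,0.6,0,0,-1,0,0,0,0.8,0,0,-1,0,0,0,1,0,0,-1]
}}

```text
t: 4.35
ee_pos: [559.4, 33.0, 24.0]
orientation: [-2.287, -2.154, 0.0]
ft_force: [0.7, -0.2, -0.1]
width: 0.2
grasp_force: 0.2
```

```bash
python3 -c "
from h import *
grab('wrist','w3')
im=cv2.imread('pics/w3.png');h=cv2.cvtColor(im,cv2.COLOR_BGR2HSV)
m=((h[...,0]>15)&(h[...,0]<32)&(h[...,1]>150)).astype('uint8')
n,l,s,c=cv2.connectedComponentsWithStats(m);print([(c[i].round(),s[i]) for i in range(1,n) if s[i,4]>300])
to(567,216,25)"
```

```text
[(array([317., 238.]), array([ 280,  202,   73,   75, 3814], dtype=int32)), (array([287., 424.]), array([  70,  412,  386,   20, 5280], dtype=int32))]
t 4.4 pos [559.6  34.8  24.1] F [-0.6  1.8  0.2] w 0.4 turn [ 0.0001 -0.0002 -0.0022] shift [ 2.266 -0.041 -0.01 ]
```

Pushing is stable, with the cap still at column 317. Two more steps and a bit.

{"fn": "arm_command", "kwargs": {
  "rows": [0,0,0,0.2,0,0,-1,0,0,0,0.4,0,0,-1,0,0,0,0.6,0,0,-1,0,0,0,0.8,0,0,-1,0,0,0,1,0,0,-1]
}}

```text
t: 4.9
ee_pos: [564.2, 112.8, 24.1]
orientation: [-2.287, -2.153, 0.0]
ft_force: [0.1, -0.3, -0.5]
width: 0.5
grasp_force: 0.1
```

{"fn": "arm_command", "kwargs": {
  "rows": [0,0,0,0.2,0,0,-1,0,0,0,0.4,0,0,-1,0,0,0,0.6,0,0,-1,0,0,0,0.8,0,0,-1,0,0,0,1,0,0,-1]
}}

```text
t: 5.4
ee_pos: [569.1, 192.5, 24.1]
orientation: [2.288, 2.153, -0.0]
ft_force: [-0.2, 0.3, -0.1]
width: 0.5
grasp_force: 0.1
```

{"fn": "arm_command", "kwargs": {
  "rows": [0,0,0,0.1,0,0,-1,0,0,0,0.2,0,0,-1,0,0,0,0.25,0,0,-1,0,0,0,0.25,0,0,-1]
}}

```text
t: 5.8
ee_pos: [570.3, 211.4, 24.1]
orientation: [2.287, 2.154, 0.0]
ft_force: [1.1, -0.0, 1.1]
width: 0.6
grasp_force: 0.0
```

```bash
python3 -c "
from h import *
grab('wrist','w4')
to(567,216,25)"
```

```text
t 5.85 pos [570.2 211.1  24. ] F [ 0.9 -1.1  1.2] w 0.4 turn [-0.      0.     -0.0026] shift [ 0.059 -0.044 -0.012]
```

View pics/w4.png

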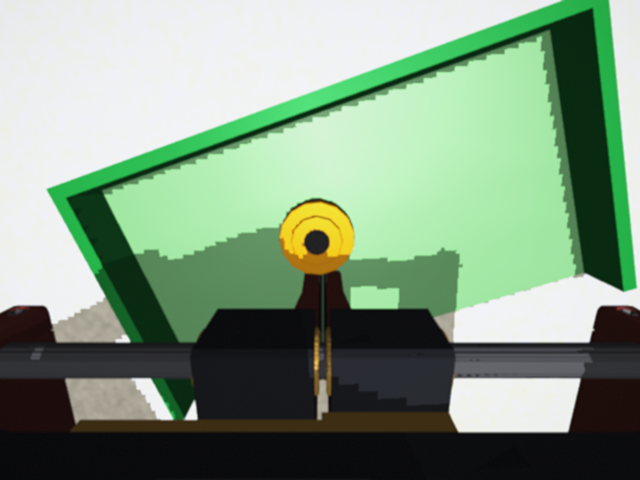

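The cap at (317,240) is well inside the tray. I'll back off, lift, and go to cap 1.

{"fn": "arm_command", "kwargs": {
  "rows": [0,0,0,-0.4,0,0,-1,0,0,0,-0.4,0,-0.5,-1,0,0,0,-0.4,0,-1,-1,0,0,0,-0.4,0,-1,-1]
}}

```text
t: 6.25
ee_pos: [571.6, 179.3, 109.0]
orientation: [2.286, 2.149, 0.012]
ft_force: [-0.1, -0.4, -0.1]
width: 0.4
grasp_force: 0.0
```

{"fn": "arm_command", "kwargs": {
  "rows": [0,0,0,-1,0.2,0,-1,0,0,0,-1,0.2,0,-1]
}}

```text
t: 6.45
ee_pos: [579.4, 96.8, 104.1]
orientation: [2.286, 2.154, 0.0]
ft_force: [0.0, -0.3, -0.8]
width: 0.3
grasp_force: 0.0
```

{"fn": "arm_command", "kwargs": {
  "rows": [0,0,0,-1,0.2,0,-1,0,0,0,-1,0.2,0,-1]
}}

```text
t: 6.65
ee_pos: [590.3, 14.7, 103.6]
orientation: [-2.289, -2.152, 0.001]
ft_force: [-1.4, 0.9, 0.3]
width: 0.4
grasp_force: 0.0
```

{"fn": "arm_command", "kwargs": {
  "rows": [0,0,0,-1,0.2,0,-1,0,0,0,-1,0.2,0,-1]
}}

```text
t: 6.85
ee_pos: [601.5, -66.4, 103.6]
orientation: [2.289, 2.151, -0.001]
ft_force: [0.7, -0.0, 0.1]
width: 0.5
grasp_force: 0.0
```

{"fn": "arm_command", "kwargs": {
  "rows": [0,0,0,-1,0.2,0,-1,0,0,0,-1,0.2,0,-1,0,0,0,-1,0.2,0,-1]
}}

```text
t: 7.15
ee_pos: [612.9, -148.4, 103.6]
orientation: [2.292, 2.147, -0.0]
ft_force: [-0.3, -0.2, -0.0]
width: 0.4
grasp_force: 0.0
```

```bash
python3 -c "
from h import *
to(622.5,-182,84)"
```

```text
t 7.15 pos [ 612.9 -148.4  103.6] F [-0.3 -0.2 -0. ] w 0.4 turn [ 0.0002  0.0002 -0.0041] shift [-0.411  0.147  0.245]
```

{"fn": "arm_command", "kwargs": {
  "rows": [0,0,-0.003,-0.41,0.15,0.25,-1,0,0,-0.003,-0.41,0.15,0.25,-1,0,0,-0.003,-0.41,0.15,0.25,-1]
}}

```text
t: 7.45
ee_pos: [621.9, -177.2, 83.0]
orientation: [-2.277, -2.161, 0.001]
ft_force: [-1.3, 0.9, 0.0]
width: 0.5
grasp_force: 0.0
```

```bash
cat >> h.py <<'E'
def wcap(f):
    "largest gold cap ahead of the fingers in the wrist picture"
    im,_=grab('wrist',f); h=cv2.cvtColor(im,cv2.COLOR_RGB2HSV)
    m=((h[...,0]>15)&(h[...,0]<32)&(h[...,1]>150)).astype('uint8'); m[300:]=0
    n,l,s,c=cv2.connectedComponentsWithStats(m); print('caps',[(c[i].round(),s[i][:4]) for i in range(1,n) if s[i,4]>300])
E
python3 -c "
from h import *
wcap('w5'); to(622.5,-182,24)"
```

```text
caps [(array([322., 184.]), array([295, 157,  55,  55], dtype=int32)), (array([118., 230.]), array([ 87, 204,  63,  54], dtype=int32))]
t 7.5 pos [ 622.1 -176.7   83.6] F [ 0.2  0.  -0.3] w 0.4 turn [-0.0005 -0.0002  0.0003] shift [-0.067  0.009  0.745]
```

{"fn": "arm_command", "kwargs": {
  "rows": [0,0,0,0,-0.05,0.4,-1,0,0,0,0,-0.05,0.6,-1,0,0,0,0,-0.05,0.74,-1,0,0,0,0,-0.05,0.74,-1]
}}

```text
t: 7.9
ee_pos: [617.9, -176.3, 23.4]
orientation: [-2.275, -2.163, 0.002]
ft_force: [-0.3, 0.3, -0.7]
width: 0.4
grasp_force: 0.0
```

{"fn": "arm_command", "kwargs": {
  "rows": [0,0,0,0.12,0,0,-1,0,0,0,0.24,0,0,-1,0,0,0,0.36,0,0,-1,0,0,0,0.48,0,0,-1,0,0,0,0.6,0,0,-1]
}}

```text
t: 8.4
ee_pos: [621.7, -128.4, 25.4]
orientation: [2.276, 2.164, 0.001]
ft_force: [0.1, -0.7, 1.6]
width: 0.7
grasp_force: 0.4
```

{"fn": "arm_command", "kwargs": {
  "rows": [0,0,0,0.2,0,0,-1,0,0,0,0.4,0,0,-1,0,0,0,0.6,0,0,-1,0,0,0,0.8,0,0,-1,0,0,0,1,0,0,-1]
}}

```text
t: 8.9
ee_pos: [625.4, -47.9, 24.9]
orientation: [-2.277, -2.164, 0.0]
ft_force: [0.6, -1.6, 0.3]
width: 0.5
grasp_force: 0.4
```

```bash
python3 -c "
from h import *
wcap('w6'); to(640,216,24)"
```

```text
caps [(array([322., 238.]), array([286, 202,  73,  75], dtype=int32))]
t 8.95 pos [625.4 -45.9  24.8] F [-0.4  1.3 -1. ] w 0.6 turn [-0.0001 -0.0002  0.0009] shift [3.279 0.02  0.012]
```

{"fn": "arm_command", "kwargs": {
  "rows": [0,0,0,0.2,0,0,-1,0,0,0,0.4,0,0,-1,0,0,0,0.6,0,0,-1,0,0,0,0.8,0,0,-1,0,0,0,1,0,0,-1]
}}

```text
t: 9.45
ee_pos: [629.5, 31.8, 24.8]
orientation: [-2.277, -2.164, 0.0]
ft_force: [0.2, -0.3, 0.1]
width: 0.1
grasp_force: 0.1
```

{"fn": "arm_command", "kwargs": {
  "rows": [0,0,0,0.2,0,0,-1,0,0,0,0.4,0,0,-1,0,0,0,0.6,0,0,-1,0,0,0,0.8,0,0,-1,0,0,0,1,0,0,-1]
}}

```text
t: 9.95
ee_pos: [633.6, 111.6, 24.9]
orientation: [-2.277, -2.164, 0.0]
ft_force: [0.8, 0.3, 0.8]
width: 0.7
grasp_force: 0.1
```

{"fn": "arm_command", "kwargs": {
  "rows": [0,0,0,0.2,0,0,-1,0,0,0,0.4,0,0,-1,0,0,0,0.6,0,0,-1,0,0,0,0.8,0,0,-1,0,0,0,1,0,0,-1]
}}

```text
t: 10.45
ee_pos: [637.7, 191.5, 24.9]
orientation: [2.277, 2.164, 0.0]
ft_force: [0.5, -0.3, -0.0]
width: 0.2
grasp_force: 0.1
```

{"fn": "arm_command", "kwargs": {
  "rows": [0,0,0,0.1,0,0,-1,0,0,0,0.2,0,0,-1,0,0,0,0.27,0,0,-1,0,0,0,0.27,0,0,-1]
}}

```text
t: 10.85
ee_pos: [638.8, 212.3, 24.9]
orientation: [2.277, 2.164, 0.0]
ft_force: [0.5, 0.3, -0.8]
width: 0.4
grasp_force: 0.0
```

```bash
python3 -c "
from h import *
wcap('w7'); to(640,216,24)"
```

```text
caps [(array([322., 237.]), array([285, 200,  75,  76], dtype=int32)), (array([178., 244.]), array([138, 208,  81,  74], dtype=int32))]
t 10.9 pos [638.7 211.8  24.9] F [-0.1  0.1  0.1] w 0.6 turn [-0.     -0.      0.0005] shift [0.053 0.013 0.011]
```

View pics/w7.png

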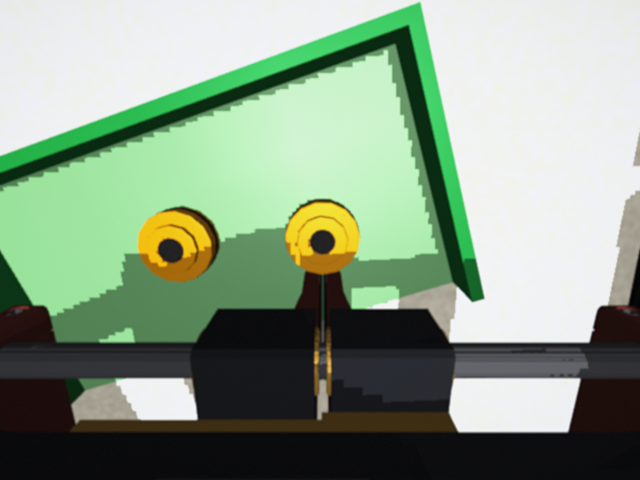

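Both caps are inside, at (178,244) and (322,237). I'll push this one 12 mm further for margin, then retreat and go for cap 3.

{"fn": "arm_command", "kwargs": {
  "rows": [0,0,0,0.08,0,0,-1,0,0,0,0.15,0,0,-1,0,0,0,0.15,0,0,-1]
}}

```text
t: 11.2
ee_pos: [639.5, 224.4, 24.9]
orientation: [2.277, 2.164, 0.001]
ft_force: [0.2, -0.8, -0.3]
width: 0.5
grasp_force: 0.0
```

{"fn": "arm_command", "kwargs": {
  "rows": [0,0,0,-0.5,0,0,-1,0,0,0,-0.5,0,-0.5,-1,0,0,0,-0.5,0,-1,-1,0,0,0,-0.5,0,-1,-1]
}}

```text
t: 11.6
ee_pos: [641.0, 184.4, 110.5]
orientation: [2.275, 2.16, 0.013]
ft_force: [0.5, 0.4, 0.6]
width: 0.7
grasp_force: 0.0
```

{"fn": "arm_command", "kwargs": {
  "rows": [0,0,0,-1,-0.35,0,-1,0,0,0,-1,-0.35,0,-1]
}}

```text
t: 11.8
ee_pos: [604.2, 104.4, 104.7]
orientation: [2.276, 2.166, -0.001]
ft_force: [-0.1, -0.7, -0.7]
width: 0.4
grasp_force: 0.0
```

{"fn": "arm_command", "kwargs": {
  "rows": [0,0,0,-1,-0.35,0,-1,0,0,0,-1,-0.35,0,-1]
}}

```text
t: 12.0
ee_pos: [571.5, 25.0, 104.3]
orientation: [-2.277, -2.163, 0.002]
ft_force: [-0.4, -0.7, -0.6]
width: 0.3
grasp_force: 0.0
```

{"fn": "arm_command", "kwargs": {
  "rows": [0,0,0,-1,-0.35,0,-1,0,0,0,-1,-0.35,0,-1]
}}

```text
t: 12.2
ee_pos: [539.6, -53.5, 104.4]
orientation: [-2.277, -2.163, 0.001]
ft_force: [0.3, -0.1, -0.0]
width: 0.3
grasp_force: 0.0
```

{"fn": "arm_command", "kwargs": {
  "rows": [0,0,0,-1,-0.35,0,-1,0,0,0,-1,-0.35,0,-1,0,0,0,-1,-0.35,0,-1]
}}

```text
t: 12.5
ee_pos: [507.3, -133.0, 104.4]
orientation: [-2.281, -2.159, 0.002]
ft_force: [0.9, 0.4, 1.0]
width: 0.4
grasp_force: 0.0
```

```bash
python3 -c "
from h import *
to(482,-203,84)"
```

```text
t 12.5 pos [ 507.3 -133.   104.4] F [0.9 0.4 1. ] w 0.4 turn [-0.0004  0.     -0.0009] shift [-0.891 -0.267  0.256]
```

{"fn": "arm_command", "kwargs": {
  "rows": [0,0,0,-0.89,-0.27,0.25,-1,0,0,0,-0.89,-0.27,0.25,-1,0,0,0,-0.89,-0.27,0.25,-1,0,0,0,-0.89,-0.27,0.25,-1]
}}

```text
t: 12.9
ee_pos: [484.1, -199.6, 84.6]
orientation: [-2.278, -2.162, -0.0]
ft_force: [1.4, -0.3, -0.4]
width: 0.4
grasp_force: 0.0
```

```bash
python3 -c "
from h import *
wcap('w8'); to(482,-203,24.5)"
```

```text
caps [(array([322., 185.]), array([295, 158,  55,  55], dtype=int32))]
t 12.95 pos [ 484.4 -199.2   84.8] F [0.4 0.8 1.5] w 0.2 turn [-0.     -0.0001  0.0005] shift [-0.049 -0.027  0.754]
```

Geometry check: on the 87° heading, cap 3 would clip the end of the tray's near wall. I'll use an 82° heading and aim for tray x of about -61.

{"fn": "arm_command", "kwargs": {
  "rows": [0,0,0.028,0,-0.105,0,-1,0,0,0.028,0,-0.105,0.4,-1,0,0,0.028,0,-0.105,0.65,-1,0,0,0.028,0,-0.105,0.75,-1,0,0,0.028,0,-0.105,0.75,-1]
}}

```text
t: 13.45
ee_pos: [475.6, -198.4, 24.3]
orientation: [-2.368, -2.063, 0.001]
ft_force: [0.5, -0.2, 0.7]
width: 0.5
grasp_force: 0.0
```

{"fn": "arm_command", "kwargs": {
  "rows": [0,0,0,0.12,0,0,-1,0,0,0,0.24,0,0,-1,0,0,0,0.36,0,0,-1,0,0,0,0.48,0,0,-1,0,0,0,0.6,0,0,-1]
}}

```text
t: 13.95
ee_pos: [482.5, -151.2, 25.3]
orientation: [2.37, 2.062, 0.001]
ft_force: [-0.2, -0.2, -0.1]
width: 0.5
grasp_force: 0.2
```

```bash
python3 -c "
from h import *
wcap('w9'); to(529,180,24.5,82)"
```

```text
caps [(array([329., 237.]), array([294, 201,  73,  75], dtype=int32))]
t 14.0 pos [ 482.4 -150.2   25.1] F [-0.5  1.4  0.4] w 0.5 turn [ 0.     -0.0001  0.0005] shift [4.168 0.008 0.009]
```

Contact is well centred (column 329), so I'll go on.

{"fn": "arm_command", "kwargs": {
  "rows": [0,0,0,0.2,0,0,-1,0,0,0,0.4,0,0,-1,0,0,0,0.6,0,0,-1,0,0,0,0.8,0,0,-1,0,0,0,1,0,0,-1]
}}

```text
t: 14.5
ee_pos: [493.4, -72.1, 25.0]
orientation: [2.37, 2.062, 0.0]
ft_force: [0.2, -1.3, 0.6]
width: 0.8
grasp_force: 0.2
```

{"fn": "arm_command", "kwargs": {
  "rows": [0,0,0,0.2,0,0,-1,0,0,0,0.4,0,0,-1,0,0,0,0.6,0,0,-1,0,0,0,0.8,0,0,-1,0,0,0,1,0,0,-1]
}}

```text
t: 15.0
ee_pos: [504.4, 7.2, 24.9]
orientation: [-2.37, -2.062, 0.0]
ft_force: [-0.2, -1.4, 1.0]
width: 0.2
grasp_force: 0.2
```

{"fn": "arm_command", "kwargs": {
  "rows": [0,0,0,0.2,0,0,-1,0,0,0,0.4,0,0,-1,0,0,0,0.6,0,0,-1,0,0,0,0.8,0,0,-1,0,0,0,0.8,0,0,-1]
}}

```text
t: 15.5
ee_pos: [513.6, 71.2, 25.0]
orientation: [2.368, 2.064, 0.001]
ft_force: [0.0, -0.0, -0.7]
width: 0.4
grasp_force: 0.0
```

```bash
python3 -c "
from h import *
wcap('w10'); to(529,180,24.5,82)"
```

```text
caps [(array([329., 233.]), array([293, 197,  74,  75], dtype=int32))]
t 15.55 pos [513.2  70.4  24.9] F [-0.3  0.8  0.3] w 0.5 turn [0.     0.     0.0008] shift [1.384 0.008 0.005]
```

View pics/w10.png

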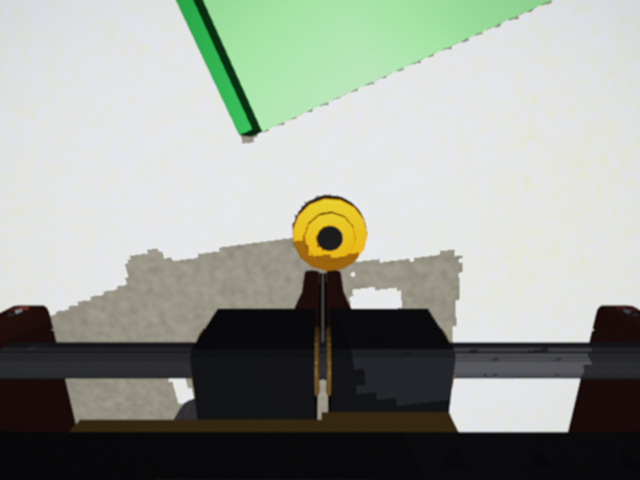

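The cap at (330,234) will clear the wall end at (255,132) by about 15 mm. I'll push it in.

{"fn": "arm_command", "kwargs": {
  "rows": [0,0,0,0.2,0,0,-1,0,0,0,0.4,0,0,-1,0,0,0,0.6,0,0,-1,0,0,0,0.8,0,0,-1,0,0,0,1,0,0,-1]
}}

```text
t: 16.05
ee_pos: [524.5, 150.5, 24.9]
orientation: [2.37, 2.062, 0.0]
ft_force: [-0.6, -0.2, -0.3]
width: 0.3
grasp_force: 0.2
```

{"fn": "arm_command", "kwargs": {
  "rows": [0,0,0,0.12,0,0,-1,0,0,0,0.24,0,0,-1,0,0,0,0.36,0,0,-1,0,0,0,0.4,0,0,-1,0,0,0,0.4,0,0,-1]
}}

```text
t: 16.55
ee_pos: [528.8, 181.0, 24.8]
orientation: [2.37, 2.062, 0.0]
ft_force: [-0.7, -0.5, 0.8]
width: 0.8
grasp_force: 0.0
```

```bash
python3 -c "
from h import *
wcap('w11'); to(529,180,24.5,82)"
```

```text
caps [(array([552., 109.]), array([508,  65,  92,  88], dtype=int32)), (array([392., 161.]), array([353, 121,  80,  80], dtype=int32)), (array([330., 236.]), array([294, 200,  74,  75], dtype=int32))]
t 16.6 pos [528.7 180.6  24.8] F [ 0.2 -0.1  0.2] w 0.3 turn [-0.      0.      0.0002] shift [-0.007  0.005  0.004]
```

View pics/w11.png

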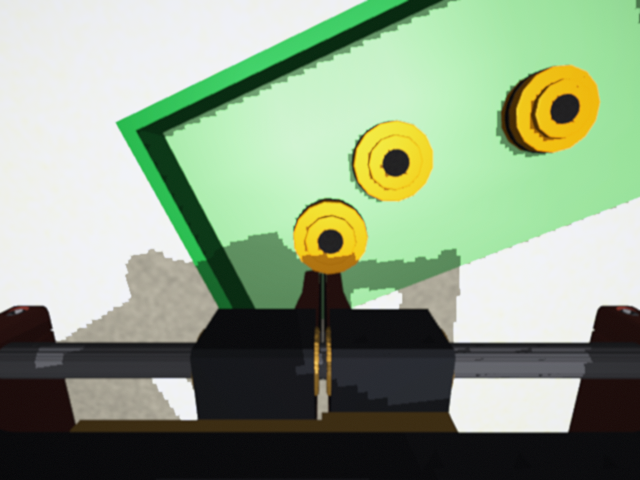

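All three caps are inside at (330,236), (392,161) and (552,109), with the last about 30 mm past the mouth line. I'll retreat and do a final check.

{"fn": "arm_command", "kwargs": {
  "rows": [0,0,0,-0.3,0,0,-1,0,0,0,-0.5,0,-0.2,-1,0,0,0,-0.6,0,-0.8,-1,0,0,0,-0.6,0,-1,-1,0,0,0,-0.6,0,-1,-1]
}}

```text
t: 17.1
ee_pos: [523.8, 132.7, 107.3]
orientation: [2.37, 2.059, 0.007]
ft_force: [0.5, -0.2, 0.3]
width: 0.1
grasp_force: 0.0
```

{"fn": "arm_command", "kwargs": {
  "rows": [0,0,0,-1,0,-1,-1,0,0,0,-1,0,-1,-1,0,0,0,-1,0,-1,-1,0,0,0,-1,0,-1,-1]
}}

```text
t: 17.5
ee_pos: [511.4, 52.9, 185.2]
orientation: [2.372, 2.058, 0.002]
ft_force: [-0.0, -0.4, 0.1]
width: 0.6
grasp_force: 0.0
```

{"fn": "arm_command", "kwargs": {
  "rows": [0,0,0,-1,0,-0.5,-1,0,0,0,-1,0,-0.5,-1,0,0,0,-1,0,-0.5,-1,0,0,0,-1,0,-0.5,-1]
}}

```text
t: 17.9
ee_pos: [499.6, -24.9, 223.3]
orientation: [-2.37, -2.059, 0.002]
ft_force: [0.4, 0.7, -0.2]
width: 0.2
grasp_force: 0.0
```

```bash
python3 - <<'E'
from h import *
im,_=grab('scene','s9'); h=cv2.cvtColor(im,cv2.COLOR_RGB2HSV)
m=((h[...,0]>12)&(h[...,0]<32)&(h[...,1]>140)).astype('uint8')
n,l,s,c=cv2.connectedComponentsWithStats(m)
for i in range(1,n):
    if 20<s[i,4]<600 and 200<c[i][1]<310 and 350<c[i][0]<480:
        p=ray('scene',*c[i],11)[:2]; v=p-[588,240]; print(p.round(),(v@[.968,.25]).round(),(v@[-.25,.968]).round())
grab('top','t9'); to(528,0,200,82)
cv2.imwrite('pics/s9c.png',cv2.resize(im[150:350,120:600,::-1],None,fx=1.66,fy=1.66))
E
```

```text
[537. 211.] -57.0 -15.0
[569. 243.] -17.0 8.0
[641. 255.] 55.0 1.0
t 18.0 pos [499.3 -24.1 223.1] F [-0.3  0.5 -0.5] w 0.4 turn [-0.0009 -0.0001  0.0005] shift [0.348 0.314 0.288]
```

View pics/s9c.png

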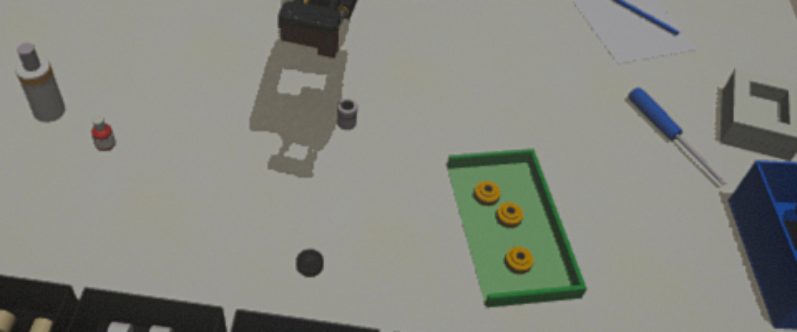

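The three caps stand in the tray at tray y of about -15, 8 and 1 mm. The socket, bottle, damper, black cap and screwdriver look undisturbed, and the arm is clear.

```bash
python3 -c "
from h import *
print(ctrl.close_job())"
```

```text
the job is handed in; nothing more can be done
None
```

All three gold caps were swept upright into the green tray and the job was handed in at about 18 s; the final picture shows the other objects apparently undisturbed, but the hand-in gave no verdict.

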